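Set the bar against the saw's fence and length stop

ROBOT

A 7-joint arm with a two-finger parallel gripper is mounted at the origin on the work surface. World frame = base frame: x ahead of the robot, y to its left, z up, the work surface at z = 0. Lengths are in m, angles in rad, forces in N, time in s.
With the tool pointing down it reaches from about 0.4 to 0.85 m from the base axis. Payload 10.4 kg.
Tool frame: the origin (TCP) lies at the very end of the fingers, on their centre line; the grasp point (between the pads) lies 19 mm behind it; z points along the fingers, x is the direction in which the jaws open and shut, and the axes are right-handed (so a half turn about z gives the same grasp; the last joint's range is limited). The gripper opens to 87 mm and grips with 3 to 60 N. Pads are 19 mm wide; open, the fingers measure 117 mm over their backs; the gripper's body (75 mm by 190 mm) begins 51 mm behind the grasp point.
Start: joints at [-1.296, 0.332, -0.065, 1.46, 0.022, 1.35, -0.088], TCP at [0.183, 0.598, 0.223] pointing down, gripper open.
Joint ranges: [-2.6, 2.6], [-0.5, 2.12], [-1.47, 1.34], [0.16, 2.42], [-1.27, 4.41], [0.06, 2.06], [-2.6, 2.6]. Speed limits (rad/s): [2.22, 2.22, 2.79, 2.79, 3.14, 3.14, 3.14].

INTERFACE

Orientations are given as a unit quaternion [x, y, z, w].
In Python, from bench import r gives the robot as it stands. The module is installed in compiled form; this text tells all that it offers.
- The arm moves only by the tool carry_out, never from a script. Its argument "commands" is a list that holds one entry, the list of rows, each a list of 7 numbers: the closure in counts, from 0 (fully open) to 255 (shut), then the shift along the tool's x, y, z in units of 25 mm (1.0 is 25 mm), then the turn, a rotation vector about the tool's x, y, z in units of 5 degrees (1.0 is 5 degrees). A call has 1 to 12 rows; each row is the pose to reach, as a shift and turn from the pose measured when the call began, along the tool's axes at that moment; what a row does not reach only later rows make up. A row lasts 1/8 s, in which the tool goes at most 62.5 mm and 10.7 degrees, less where a joint would pass 70% of its speed; a pose out of reach is approached as far as the arm can. A call with a gripper value outside its range is refused whole. The fingers move at their own pace and stop on an object; "grip_force" is the grip in N (left out, the last holds). Time passes only in rows, so rows that repeat a pose let the fingers close. It gives the time, the measured TCP pose, the force and the opening at its end, in the units of the state.
- r.read_state(): the state, without advancing time (a new reading comes with each control period).
- r.camera(name): name is "scene" or "top" or "wrist"; returns the picture (420x560x3 uint8, blue, green, red); there is no depth.
- r.camera_info(name): a dict with "fx", "fy", "cx", "cy" (pixels), "origin" and "rotation" of the camera in the world. Camera axes: x right, y down, z forward; pixel columns grow to the right and rows downward; lengths in m; the calibration is good to about 2 mm. A picture is of the moment at which its call begins: read the wrist's pose just before it. camera_info takes no time and is no camera call; for the wrist camera it gives the pose at the moment of the call.
- r.close_job(): hands the job in, once; it reports no verdict.
The state is a dict: "time": time; "joint_positions": joint angles; "joint_vel": joint speeds; "joint_torque": joint torques, N m; "ee_pos": TCP position; "eef_rot": TCP orientation; "ft_force": force on the tool from outside, world axes, zero at the start; "torque": the same for the moment, N m; "width": finger opening in m.
Only numpy, scipy, OpenCV 4.12 (cv2) and the standard library are available. Lean on these libraries where they do the work, as an engineer would, in place of code of your own. Each camera call takes 0.05 s, during which the arm holds its last target.

TASK

Set up the aluminium bar on the metal saw for its next cut, pushing it with the fingertips and never picking it up: get it flat against the red fence along its whole length and slid along until its end touches the yellow length stop. Then push the vise's black handwheel straight in until the jaw is up against the bar. Leave everything else on the bench where it is.

Things in the scene. Friction and masses are not known exactly. Their poses are not given: they have to be found in the camera images.
- saw: Small metal-cutting saw bolted to the bench, head raised. Origin on the bench top, below where the fence's front face (x = 0) meets the blade plane (y = 0). x points back through the fence, y along the fence from in-feed to length stop, z up. Its flat top is at z = 60 mm, from y = -440 to 130 mm, forward to x = -186 mm on the in-feed (y below -120 mm), to -136 mm elsewhere.
- fence_top (a point): Top front edge of the red fence, 100 mm to the in-feed side of the blade (x = 0, y = -100, z = 85 mm in the saw's frame). The fence is 25 mm high, 12 mm thick, straight from y = -430 to 125 mm with two narrow gaps (24 mm at the blade).
- guard (a point): Centre of the saw's red blade guard, a disc 196 mm across and 34 mm thick in the blade plane; fixed. Blade and guard keep above z = 180 mm and behind x = -80 mm in the saw's frame; the black handle in front of them keeps above z = 350 mm and behind x = -100 mm.
- nut_block (a point): Middle of the top of the vise's fixed grey nut block, at x = -122, y = -45, z = 105 mm in the saw's frame; the block is 20 mm along x and 44 mm along y and the vise spindle runs through it.
- bar: The work: a solid aluminium bar 30 x 260 x 30 mm, about 0.6 kg, lying loose on the in-feed, away from the fence and askew to it by up to 0.2 rad. Origin at the centre of its underside, long axis y; y points roughly towards the length stop. When set, its origin is at x = -15 mm in the saw's frame.
- bar_lead_end (a point): Centre of the bar's end face that is to meet the length stop (130 mm along +y from the bar's origin, 15 mm up).
- bar_tail_end (a point): Centre of the bar's other end face (130 mm along -y, 15 mm up).
- stop: Yellow length stop, locked on the fence on the far side of the blade; axes parallel to the saw's. Origin on the fence-face line at the height of the saw top; its bearing face is the plane y = 0 and looks to -y, a plate from x = -34 to -2 mm and 4 to 40 mm high; the rest of it lies on the +y side, up to 62 mm high.
- stop_face (a point): Point of the stop's bearing face that the centre of the bar's end meets (x = -15, y = 0, z = 15 mm in the stop's frame).
- vise (a joint): Travel in m of the vise spindle with jaw and handwheel: 0 fully open, growing as the wheel is pushed along the saw's +x. The nut is released: it slides straight in without turning, against about 4 N of friction, and stays where it is left. The jaw face is at x = -90 mm + travel in the saw's frame, so it meets a bar lying on the fence at 0.060.
- wheel_back (a point): Centre of the back face (towards the robot, facing the saw's -x) of the vise's black handwheel: a disc 60 mm in diameter, 14 mm thick, upright, its axis along the saw's x at y = -45 mm, z = 85 mm.
- jaw_face (a point): Middle of the vise jaw's face (60 mm wide along y, from y = -75 to -15 mm in the saw's frame, 62 to 96 mm high), which looks to the fence.
- blank: Finished bar piece 30 x 62 x 30 mm lying on the saw base in front of the length stop. Leave it. Origin: centre of the underside.
- offcut: Bar offcut 30 x 85 x 30 mm on the bench in front of the in-feed. Leave it. Origin: centre of the underside.
- tape: Yellow tape measure, 70 x 66 x 32 mm, lying flat. Leave it. Origin: centre of the underside.
- square: Engineer's square lying flat, dark stock 100 mm long, steel blade 160 mm long, 16 mm high. Leave it. Origin: under the middle of the stock, blade towards its +y.
- oil_filter: Blue oil filter, 77 mm diameter, 88 mm tall. Leave it. Origin: centre of the underside.
- spray_can: Spray can, 66 mm diameter, 190 mm tall. Leave it. Origin: centre of the underside.
- bolt_jar: Amber jar of bolts, 72 mm diameter, 85 mm tall. Leave it. Origin: centre of the underside.
- screwdriver: Red-handled screwdriver, 200 mm long, 26 mm thick, lying on the bench at the left. Leave it. Origin: under its middle.

How it is judged:
By the outcome, as a careful person would: the job done as asked, in the order asked, and still so for the second after the job is handed in, with the robot touching nothing.
It also fails if it takes over 58 s, if anything falls off the work surface, if the arm or the gripper's body presses on something with over 40 N, if the wrist force passes 120 N, or if a joint passes its speed limit or range.

## Working session

There is one attempt and no reset: what is moved stays moved. The work goes in short steps, Python scripts to look and compute and a tool call to move; the robot and the scene stay as the last step left them, time stands still between calls to the robot, and variables do not carry over. Pictures are saved under pics/ and viewed, and the job is handed in when it is done.

Besides the shell and the picture viewer there is one more tool, called after "Emit:" in YAML: its name, and indented under it one key for each argument. carry_out: Moves the arm, as the interface text tells. Its arguments: {"type":"object","properties":{"commands":{"type":"array"},"grip_force":{"type":"number"}},"required":["commands"]}

```bash
mkdir -p pics; python3 - <<'E'
from bench import r
import cv2, numpy as np
np.set_printoptions(precision=4,suppress=True)
s=r.read_state()
for k,v in s.items(): print(k,np.round(v,4))
for n in ["scene","top","wrist"]:
    ci=r.camera_info(n); print(n,{k:np.round(v,4).tolist() for k,v in ci.items()})
    cv2.imwrite(f"pics/{n}0.png",r.camera(n))
E
```

```text
time 0.0
joint_positions [-1.2956  0.3329 -0.0647  1.461   0.0216  1.3499 -0.0885]
joint_vel [-0.0003  0.0012 -0.0009 -0.0018  0.     -0.     -0.001 ]
joint_torque [ -0.0019 -62.3257   0.0233 -38.9925  -0.0615   0.0393   0.0002]
ee_pos [0.1833 0.5971 0.2217]
eef_rot [ 0.8042  0.5944 -0.0006  0.0005]
ft_force [-0.0334 -0.2811 -0.9027]
torque [ 0.0484 -0.0101 -0.0364]
width 0.0871
scene {'fx': 459.7473, 'fy': 459.7473, 'cx': 274.1611, 'cy': 217.188, 'origin': [1.0538, -0.7388, 0.9526], 'rotation': [0.8518, 0.2927, -0.1415, -0.4108]}
top {'fx': 427.1884, 'fy': 427.1884, 'cx': 277.7428, 'cy': 212.1519, 'origin': [0.4179, -0.0129, 1.2607], 'rotation': [0.7124, -0.7008, 0.0138, -0.0335]}
wrist {'fx': 303.3773, 'fy': 303.3773, 'cx': 285.5381, 'cy': 207.8852, 'origin': [0.1041, 0.6211, 0.3838], 'rotation': [0.7948, 0.5877, 0.0893, 0.1218]}
```

View pics/scene0.png

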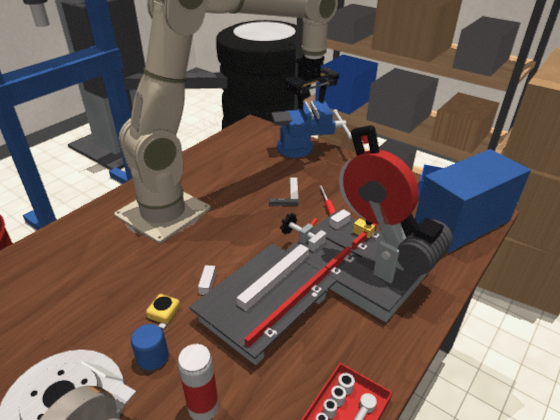

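View pics/top0.png

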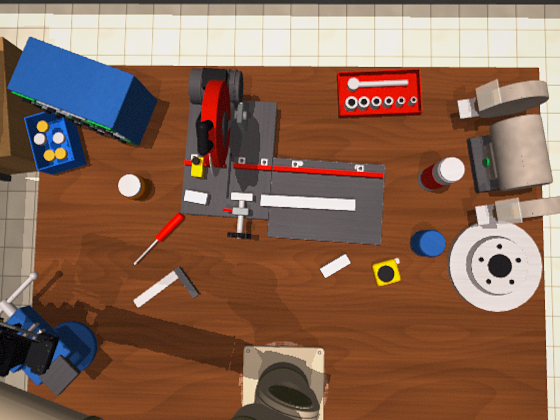

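View pics/wrist0.png

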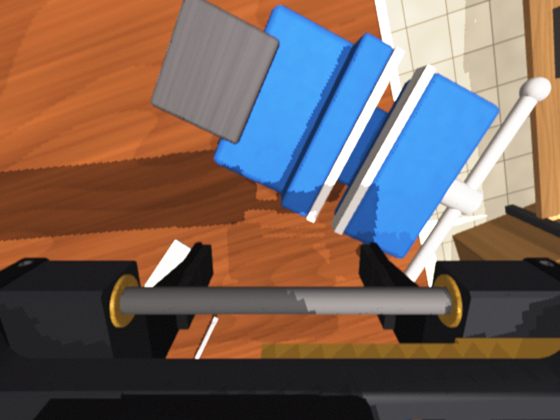

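The top view shows the saw with its fence running along row ~165–178 (cols 185–383), the bar at (262–355, 195–210), the stop at about (197,166), the wheel at (239,235) and the blank at (196,197). I'll enlarge it and measure.

```bash
cat > h.py <<'E'
import cv2, numpy as np
from scipy.spatial.transform import Rotation as R
np.set_printoptions(precision=4,suppress=True)
def ray(ci,px):
    d=np.array([(px[0]-ci["cx"])/ci["fx"],(px[1]-ci["cy"])/ci["fy"],1.0])
    return np.array(ci["origin"]),R.from_quat(ci["rotation"]).apply(d)
def onz(ci,px,z):
    o,d=ray(ci,px); return o+d*(z-o[2])/d[2]
def proj(ci,p):
    q=R.from_quat(ci["rotation"]).inv().apply(np.array(p)-ci["origin"])
    return np.array([ci["fx"]*q[0]/q[2]+ci["cx"],ci["fy"]*q[1]/q[2]+ci["cy"]])
E
python3 - <<'E'
import cv2
im=cv2.imread("pics/top0.png")
c=im[140:260,170:400]
cv2.imwrite("pics/top0c.png",cv2.resize(c,None,fx=3.4,fy=3.4,interpolation=cv2.INTER_CUBIC))
im=cv2.imread("pics/scene0.png")
c=im[180:360,180:440]
cv2.imwrite("pics/scene0c.png",cv2.resize(c,None,fx=3,fy=3,interpolation=cv2.INTER_CUBIC))
E
```

```text
(no output)
```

View pics/top0c.png

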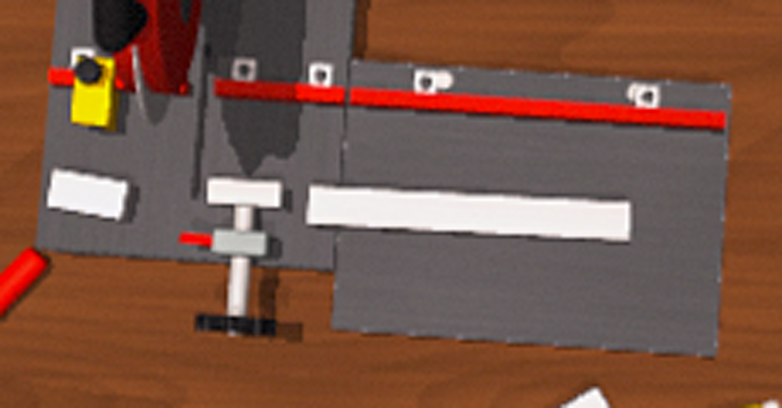

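View pics/scene0c.png

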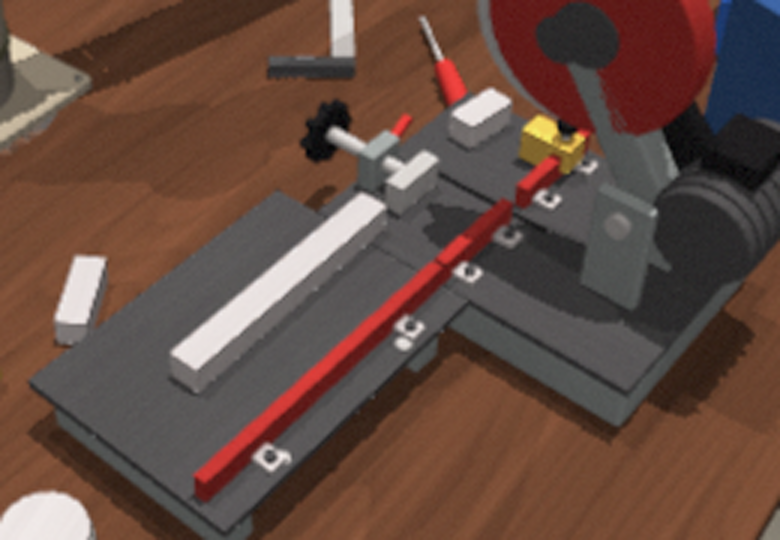

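```bash
python3 - <<'E'
from bench import r
from h import *
im=cv2.imread("pics/top0.png"); ci=r.camera_info("top")
hsv=cv2.cvtColor(im,cv2.COLOR_BGR2HSV)
red=((hsv[...,0]<8)|(hsv[...,0]>172))&(hsv[...,1]>150)&(hsv[...,2]>60)
# fence lower/upper boundary subpixel: redness by col
top=[];bot=[]
for c in range(275,382):
    col=im[150:190,c].astype(float); g=np.clip(col[:,2]-0.5*(col[:,0]+col[:,1])*1.0,0,None)
    rr=np.where(red[150:190,c])[0]
    if len(rr)<3: continue
    lo,hi=rr.min(),rr.max(); m=g[lo+1:hi].mean() if hi>lo+1 else g[lo:hi+1].mean()
    w=g[max(lo-3,0):hi+4]/m
    # edges: half crossing
    mid=(lo+hi)//2
    def cross(dirn):
        i=mid
        while g[i]>m*0.5: i+=dirn
        a=g[i-dirn];b=g[i]; return i-dirn+dirn*(a-m*.5)/(a-b)
    top.append((c,150+cross(-1)));bot.append((c,150+cross(1)))
top=np.array(top);bot=np.array(bot)
def fit(pts,z):
    P=np.array([onz(ci,p,z)[:2] for p in pts])
    for _ in range(4):
        k=np.polyfit(P[:,1],P[:,0],1);e=P[:,0]-np.polyval(k,P[:,1]);P=P[abs(e)<2.0*e.std()+1e-4]
    return k,e.std(),P[:,1].min(),P[:,1].max()
print("bot z60",fit(bot,.06)); print("top z85",fit(top,.085))
# bar white mask
gray=im.min(axis=2)
m=(gray>150).astype(np.uint8); m[:, :255]=0;m[:,365:]=0;m[:185]=0;m[220:]=0
cs,_=cv2.findContours(m,cv2.RETR_EXTERNAL,cv2.CHAIN_APPROX_NONE)
for c in cs:
    if cv2.contourArea(c)>300:
        rc=cv2.minAreaRect(c);b=cv2.boxPoints(rc);print(rc)
        for z in (.09,):print(np.array([onz(ci,p,z) for p in b]))
E
```

```text
bot z60 (array([0.0536, 0.6155]), np.float64(0.0002675623191346106), np.float64(-0.2676643027459932), np.float64(0.031229668487813562))
top z85 (array([0.054 , 0.6251]), np.float64(0.00021303519230865154), np.float64(-0.26234285142264174), np.float64(0.03055383306649069))
((307.5193176269531, 202.13259887695312), (95.0263671875, 11.352707862854004), 3.012787342071533)
[[ 0.5142  0.0703  0.09  ]
 [ 0.5456  0.0693  0.09  ]
 [ 0.5356 -0.1913  0.09  ]
 [ 0.5045 -0.1898  0.09  ]]
```

```bash
python3 - <<'E'
import cv2
im=cv2.imread("pics/top0.png")
for n,(x,y,w,h,f) in dict(a=(180,145,80,60,10),b=(215,185,60,60,10),c=(340,150,55,60,10)).items():
    c=cv2.resize(im[y:y+h,x:x+w],None,fx=f,fy=f,interpolation=cv2.INTER_NEAREST)
    for i in range(0,w,5): cv2.putText(c,str(x+i),(i*f,10),0,.3,(0,255,255),1); cv2.line(c,(i*f,0),(i*f,h*f),(0,120,120),1)
    for i in range(0,h,5): cv2.putText(c,str(y+i),(0,i*f+10),0,.3,(0,255,0),1); cv2.line(c,(0,i*f),(w*f,i*f),(0,120,0),1)
    cv2.imwrite(f"pics/z{n}.png",c)
E
```

```text
(no output)
```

View pics/za.png

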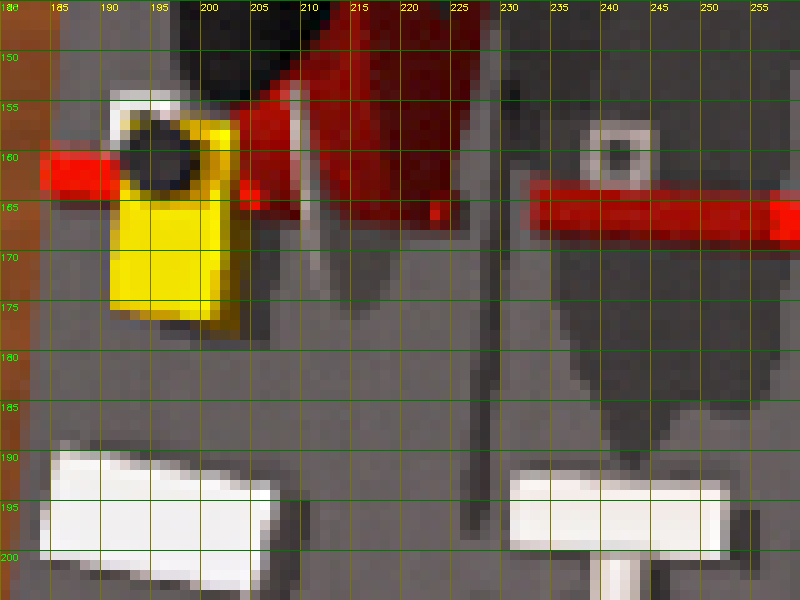

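View pics/zb.png

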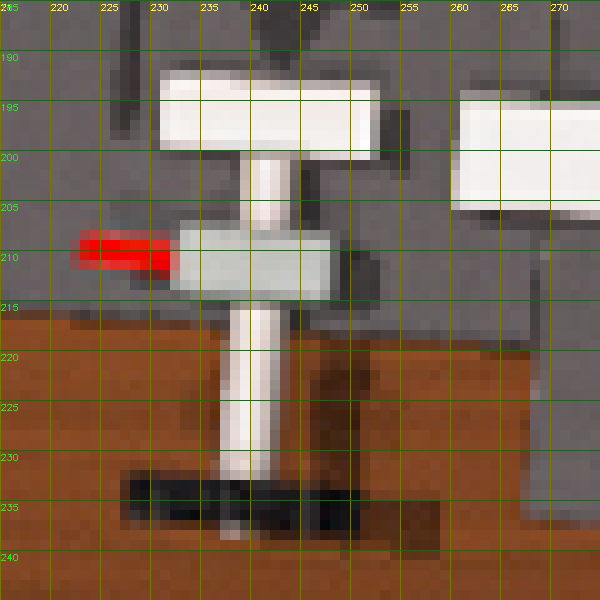

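View pics/zc.png

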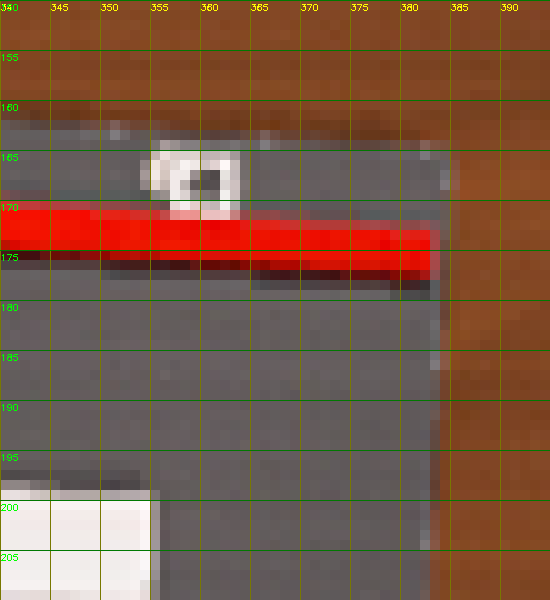

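```bash
python3 - <<'E'
from bench import r
from h import *
ci=r.camera_info("top")
t=-0.0537; X=np.array([np.cos(t),np.sin(t)]);Y=np.array([-np.sin(t),np.cos(t)])
def f(name,px,z,sx=None,sy=None):
    p=onz(ci,px,z)[:2]
    print(name,p,"ox est",None if sx is None else p@X-sx,"oy est",None if sy is None else p@Y-sy)
# coordinates: pixel i spans [i,i+1) in zoom; centre i -> shift -0.5
f("fence R end",(383-.3-.5,174),.085,None,-.430)
f("fence mid front edge",(330,173.9-.0),.085,0)
f("nut block R",(248-.5,211),.105,None,-.067)
f("nut block L",(232.5-.5,211),.105,None,-.023)
f("nut ctr",(240.1-.5,211-.5),.105,-.122,-.045)
f("jaw R",(252.3-.5,197),.096,None,-.075)
f("jaw L",(231-.5,197),.096,None,-.015)
f("gap R",(232.5-.5,166),.085,None,-.012)
f("deck R end",(383.5-.5,190),.06,None,-.44)
f("infeed front corner L",(267.5-.5,236.8-.5),.06,-.186,-.12)
f("wheel L",(227-.5,234.5),.085,None,-.015)
f("wheel R",(251-.5,236),.085,None,-.075)
f("deckL",(184-.5,180),.06,None,.13)
f("stop R top",(203.3-.5,165),.122)
f("stop R mid",(203.3-.5,165),.1)
f("plate bot R",(204-.5,178),.064)
f("stop front top edge",(200,176-.5),.122)
k=[onz(ci,(330,173.9),.085)[:2]@X]
E
python3 - <<'E'
import cv2
im=cv2.imread("pics/scene0.png")
x,y,w,h,f=330,205,60,60,10
c=cv2.resize(im[y:y+h,x:x+w],None,fx=f,fy=f,interpolation=cv2.INTER_NEAREST)
for i in range(0,w,5): cv2.putText(c,str(x+i),(i*f,10),0,.3,(0,255,255),1); cv2.line(c,(i*f,0),(i*f,h*f),(0,120,120),1)
for i in range(0,h,5): cv2.putText(c,str(y+i),(0,i*f+10),0,.3,(0,255,0),1); cv2.line(c,(0,i*f),(w*f,i*f),(0,120,0),1)
cv2.imwrite("pics/zd.png",c)
E
```

```text
fence R end [ 0.6063 -0.2656] ox est None oy est 0.19729112877343558
fence mid front edge [ 0.6047 -0.1221] ox est 0.6104321326545851 oy est None
nut block R [0.497  0.1024] ox est None oy est 0.1959038334378462
nut block L [0.4963 0.1446] ox est None oy est 0.19407735263865694
nut ctr [0.498  0.1239] ox est 0.6126260142970689 oy est 0.19549318025097612
jaw R [0.5363 0.0923] ox est None oy est 0.19594900963970863
jaw L [0.5354 0.151 ] ox est None oy est 0.19447786318840465
gap R [0.6234 0.1505] ox est None oy est 0.19570584414939168
deck R end [ 0.5651 -0.2733] ox est None oy est 0.19743147327986896
infeed front corner L [0.4297 0.0504] ox est 0.6123335162918724 oy est 0.19337187197752287
wheel L [0.4325 0.161 ] ox est None oy est 0.19897797429684677
wheel R [0.4295 0.0946] ox est None oy est 0.19247918806285136
deckL [0.5858 0.2916] ox est None oy est 0.1926368333662894
stop R top [0.6187 0.2247] ox est None oy est None
stop R mid [0.6226 0.2292] ox est None oy est None
plate bot R [0.5917 0.2337] ox est None oy est None
stop front top edge [0.5899 0.2314] ox est None oy est None
```

View pics/zd.png

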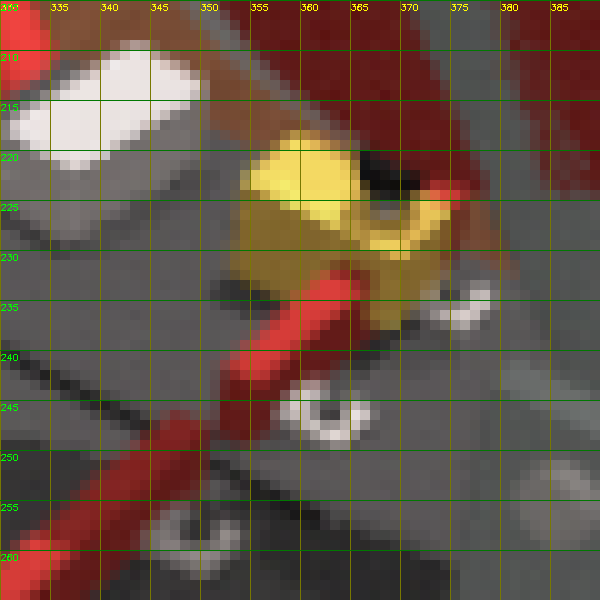

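```bash
cat >> h.py <<'E'
T=-0.0537; X=np.array([np.cos(T),np.sin(T),0]);Y=np.array([-np.sin(T),np.cos(T),0]);OU,OV=.612,.1955
def world(u,v,z): return (u+OU)*X+(v+OV)*Y+np.array([0,0,z])
def saw(p): p=np.array(p); return np.array([p@X-OU,p@Y-OV,p[2]])
R0=R.from_matrix(np.array([Y,X,[0,0,-1]]).T)
def row(s,u,v,z,tilt=0):
    # tilt: rad, about saw Y; + leans gripper body back towards the robot
    Rt=R.from_rotvec(Y*-tilt)*R0 if tilt else R0
    Rs=R.from_quat(s["eef_rot"])
    d=Rs.inv().apply(world(u,v,z)-np.array(s["ee_pos"]))/.025
    w=(Rs.inv()*Rt).as_rotvec()/np.radians(5)
    return np.round(np.r_[d,w],2)
E
python3 - <<'E'
from bench import r
from h import *
s=r.read_state()
print("saw tcp",saw(s["ee_pos"]))
b=np.array([(.5142,.0703),(.5456,.0693),(.5356,-.1913),(.5045,-.1898)])
print(np.array([saw([*p,.09]) for p in b]))
print("stop",saw([.5917,.2337,.064]),saw([.5899,.2314,.122]))
for a in [(-.17,.06,.25),(-.145,-.2276,.25),(-.145,-.2276,.10)]: print(a,world(*a),row(s,*a).tolist())
E
```

```text
saw tcp [-0.461   0.4107  0.2219]
[[-0.1023 -0.0977  0.09  ]
 [-0.0709 -0.097   0.09  ]
 [-0.0669 -0.3578  0.09  ]
 [-0.098  -0.3579  0.09  ]]
stop [-0.0337  0.0696  0.064 ] [-0.0354  0.0672  0.122 ]
(-0.17, 0.06, 0.25) [0.4551 0.2314 0.25  ] [-10.8, 14.69, -1.11, -0.0, 0.01, -2.8]
(-0.145, -0.2276, 0.25) [ 0.4646 -0.0571  0.25  ] [-21.72, 18.44, -1.1, -0.0, 0.01, -2.8]
(-0.145, -0.2276, 0.1) [ 0.4646 -0.0571  0.1   ] [-21.71, 18.44, 4.9, -0.0, 0.01, -2.8]
```

Emit:
carry_out:
  commands:
    - [[0,-2.0,2.5,-1.1,0,0,-0.5],[0,-4.0,5.2,-1.1,0,0,-1.2],[0,-6.0,8.0,-1.1,0,0,-2.0],[0,-8.0,10.8,-1.1,0,0,-2.8],[0,-10.0,13.0,-1.1,0,0,-2.8],[0,-11.5,14.6,-1.1,0,0,-2.8],[0,-13.5,15.5,-1.1,0,0,-2.8],[0,-15.5,16.3,-1.1,0,0,-2.8],[0,-17.5,17.0,-1.1,0,0,-2.8],[0,-19.7,17.7,-1.1,0,0,-2.8],[0,-21.7,18.4,-1.1,0,0,-2.8],[0,-21.7,18.4,-1.1,0,0,-2.8]]

```text
time: 1.65
ee_pos: [0.4635, -0.0591, 0.2501]
eef_rot: [0.726, 0.687, -0.0, 0.0]
ft_force: [1.4, -0.1, 0.0]
width: 0.087
```

```bash
python3 - <<'E'
from bench import r
from h import *
s=r.read_state()
print("saw tcp",saw(s["ee_pos"]),s["eef_rot"],s["ft_force"],s["time"])
cv2.imwrite("pics/wrist1.png",r.camera("wrist"))
for a in [(-.14,-.2276,.25),(-.14,-.2276,.072)]: print(a,row(s,*a).tolist())
E
```

```text
saw tcp [-0.146  -0.2297  0.2501] [ 0.7264  0.6873 -0.0002  0.0003] [ 1.3699 -0.1301  0.0164] 1.65
(-0.14, -0.2276, 0.25) [0.08, 0.24, 0.01, 0.0, 0.01, -0.02]
(-0.14, -0.2276, 0.072) [0.09, 0.24, 7.13, 0.0, 0.01, -0.02]
```

View pics/wrist1.png

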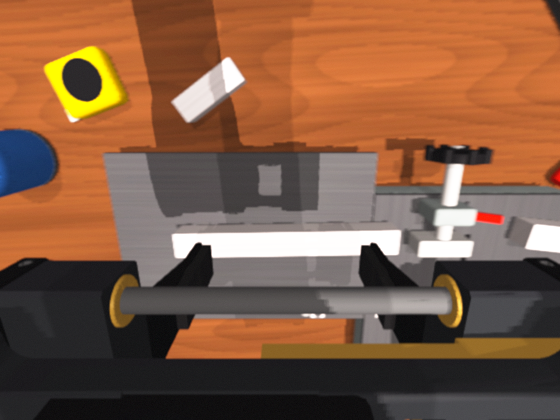

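The wrist view shows the bar as a white strip, cols 173–401, rows 230–257, clear of the jaw at (440,243). I'll cross-check the bar, jaw and nut block positions from this view.

```bash
python3 - <<'E'
from bench import r
from h import *
im=cv2.imread("pics/wrist1.png"); ci=r.camera_info("wrist"); print(ci["origin"])
m=(im.min(axis=2)>200).astype(np.uint8); m[:225]=0;m[262:]=0;m[:,405:]=0
cs,_=cv2.findContours(m,cv2.RETR_EXTERNAL,cv2.CHAIN_APPROX_NONE)
c=max(cs,key=cv2.contourArea); print(cv2.minAreaRect(c))
for p in [(173,234),(401,230),(401,254),(175,257),(410,236),(471,234),(432,203),(475,203)]:
    print(p,[saw(onz(ci,p,z)) for z in ((.09,) if p[0]<402 else (.096,.105))])
for q in [(-.07,-.0975,.09),(-.0669,-.358,.09)]: print(proj(ci,world(*q)))
E
```

```text
[ 0.3806 -0.0601  0.4122]
((286.12799072265625, 243.73118591308594), (24.478906631469727, 228.11233520507812), 89.10945892333984)
(173, 234) [array([-0.0972, -0.3656,  0.09  ])]
(401, 230) [array([-0.1004, -0.1053,  0.09  ])]
(401, 254) [array([-0.0704, -0.1021,  0.09  ])]
(175, 257) [array([-0.0682, -0.3667,  0.09  ])]
(410, 236) [array([-0.0955, -0.0969,  0.096 ]), array([-0.0993, -0.1008,  0.105 ])]
(471, 234) [array([-0.0975, -0.0289,  0.096 ]), array([-0.1012, -0.0347,  0.105 ])]
(432, 203) [array([-0.1341, -0.0775,  0.096 ]), array([-0.1368, -0.082 ,  0.105 ])]
(475, 203) [array([-0.1338, -0.0309,  0.096 ]), array([-0.1365, -0.0367,  0.105 ])]
[404.9526 254.2566]
[182.5493 257.9234]
```

Emit:
carry_out:
  commands:
    - [[0,0.1,0.2,2.4,0,0,0],[0,0.1,0.2,4.6,0,0,0],[0,0.1,0.2,6.2,0,0,0],[0,0.1,0.2,7.1,0,0,0],[0,0.1,0.2,7.1,0,0,0]]

```text
time: 2.33
ee_pos: [0.4673, -0.0632, 0.0715]
eef_rot: [0.728, 0.685, -0.002, 0.0]
ft_force: [-1.3, 0.3, 0.5]
width: 0.0868
```

```bash
python3 - <<'E'
from bench import r
from h import *
s=r.read_state()
print("saw tcp",saw(s["ee_pos"]),s["eef_rot"],s["ft_force"],s["time"])
cv2.imwrite("pics/scene1.png",r.camera("scene")[150:390,150:470])
for a in [(-.045,-.2276,.072),(-.04,-.2276,.072)]: print(a,row(s,*a).tolist())
E
```

```text
saw tcp [-0.1419 -0.2335  0.0715] [ 0.7284  0.6851 -0.0021  0.0002] [-1.3101  0.3191  0.4976] 2.325
(-0.045, -0.2276, 0.072) [0.27, 3.88, -0.03, -0.03, 0.04, -0.09]
(-0.04, -0.2276, 0.072) [0.27, 4.08, -0.03, -0.03, 0.04, -0.09]
```

View pics/scene1.png

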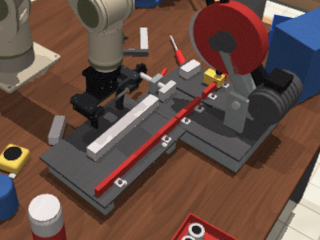

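Emit:
carry_out:
  commands:
    - [[0,0.2,0.6,0,0,0,-0.1],[0,0.2,1.0,0,0,0,-0.1],[0,0.2,1.3,0,0,0,-0.1],[0,0.2,1.6,0,0,0,-0.1],[0,0.2,1.9,0,0,0,-0.1],[0,0.2,2.2,0,0,0,-0.1],[0,0.2,2.5,0,0,0,-0.1],[0,0.2,2.8,0,0,0,-0.1],[0,0.2,3.1,0,0,0,-0.1],[0,0.2,3.4,0,0,0,-0.1],[0,0.2,3.6,0,0,0,-0.1],[0,0.2,3.7,0,0,0,-0.1]]

```text
time: 3.88
ee_pos: [0.5604, -0.0641, 0.0726]
eef_rot: [0.726, 0.688, -0.002, 0.0]
ft_force: [-6.3, -0.3, 4.9]
width: 0.0866
```

```bash
python3 - <<'E'
from bench import r
from h import *
s=r.read_state()
print("saw tcp",saw(s["ee_pos"]),R.from_quat(s["eef_rot"]).as_matrix()[:,0],Y,s["ft_force"],s["torque"],s["time"])
cv2.imwrite("pics/scene2.png",cv2.resize(r.camera("scene")[180:360,180:440],None,fx=3,fy=3))
cv2.imwrite("pics/top2.png",cv2.resize(r.camera("top")[140:260,170:400],None,fx=3.4,fy=3.4))
for a in [(-.04,-.2276,.072),(-.035,-.2276,.072)]: print(a,row(s,*a).tolist())
E
```

```text
saw tcp [-0.0489 -0.2294  0.0726] [ 0.053   0.9986 -0.0029] [0.0537 0.9986 0.    ] [-6.3035 -0.2748  4.8694] [ 0.1173  1.3924 -0.0115] 3.875
(-0.04, -0.2276, 0.072) [0.07, 0.36, 0.02, -0.03, 0.03, 0.01]
(-0.035, -0.2276, 0.072) [0.07, 0.56, 0.02, -0.03, 0.03, 0.01]
```

View pics/scene2.png

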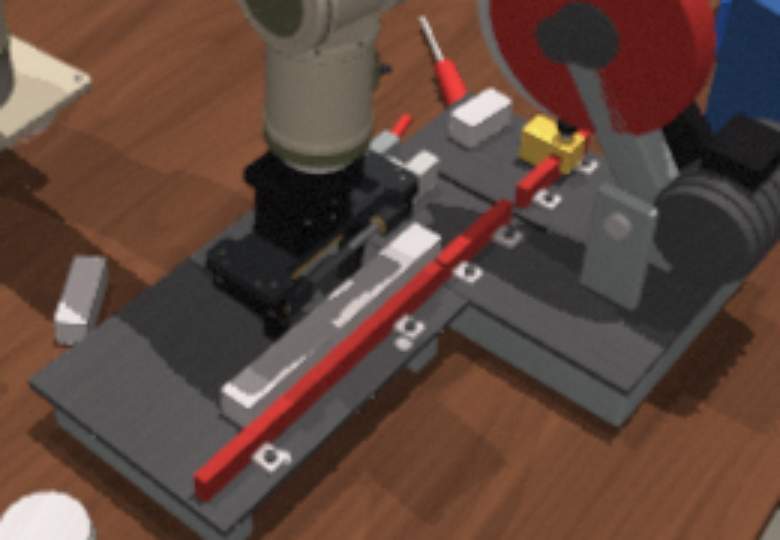

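View pics/top2.png

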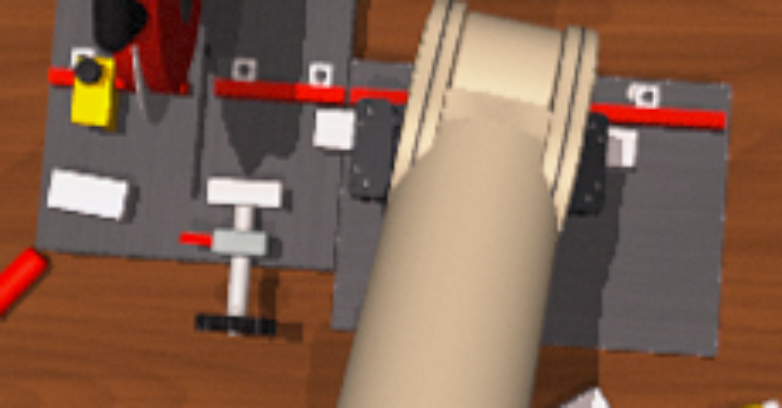

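The bar is now square and about 9 mm from the fence. I'll push on gently.

Emit:
carry_out:
  commands:
    - [[0,0,0.2,0,0,0,0],[0,0,0.3,0,0,0,0],[0,0,0.4,0,0,0,0],[0,0,0.45,0,0,0,0],[0,0,0.45,0,0,0,0]]

```text
time: 4.6
ee_pos: [0.5693, -0.0648, 0.0722]
eef_rot: [0.726, 0.688, -0.004, -0.002]
ft_force: [-16.3, 2.6, 12.5]
width: 0.0869
```

```bash
python3 - <<'E'
from bench import r
from h import *
s=r.read_state()
print("saw tcp",saw(s["ee_pos"]),R.from_quat(s["eef_rot"]).as_matrix()[:,0],Y,s["ft_force"],s["torque"],s["time"])
E
```

```text
saw tcp [-0.0401 -0.2296  0.0722] [ 0.0536  0.9986 -0.0023] [0.0537 0.9986 0.    ] [-16.3001   2.5591  12.5108] [ 0.2641  3.5551 -0.2061] 4.6
```

Emit:
carry_out:
  commands:
    - [[0,0,-0.6,0,0,0,0],[60,0,-1.6,0,0,0,0],[130,-1.6,-1.8,0,0,0,0],[200,-3.4,-1.8,0,0,0,0],[255,-5.2,-1.8,0,0,0,0],[255,-6.9,-1.8,0,0,0,0],[255,-6.9,-1.0,0,0,0,0],[255,-6.9,0.0,0,0,0,0],[255,-6.9,0.85,0,0,0,0],[255,-6.9,0.85,0,0,0,0]]
  grip_force: 10

```text
time: 5.85
ee_pos: [0.5826, -0.238, 0.0722]
eef_rot: [0.725, 0.688, -0.004, -0.002]
ft_force: [-0.2, 0.5, -0.0]
width: 0.0054
```

```bash
python3 - <<'E'
from bench import r
from h import *
s=r.read_state()
print("saw tcp",saw(s["ee_pos"]),R.from_quat(s["eef_rot"]).as_matrix()[:,0],Y,s["ft_force"],s["torque"],s["time"],s["width"])
t=r.camera("top"); cv2.imwrite("pics/top3r.png",t)
cv2.imwrite("pics/scene3.png",cv2.resize(r.camera("scene")[180:360,180:440],None,fx=3,fy=3))
cv2.imwrite("pics/top3.png",cv2.resize(t[140:260,170:400],None,fx=3.4,fy=3.4))
E
```

```text
saw tcp [-0.0175 -0.4019  0.0722] [ 0.0524  0.9986 -0.0031] [0.0537 0.9986 0.    ] [-0.1694  0.4509 -0.0039] [-0.0275  0.0751 -0.0243] 5.85 0.005447156801794813
```

View pics/scene3.png

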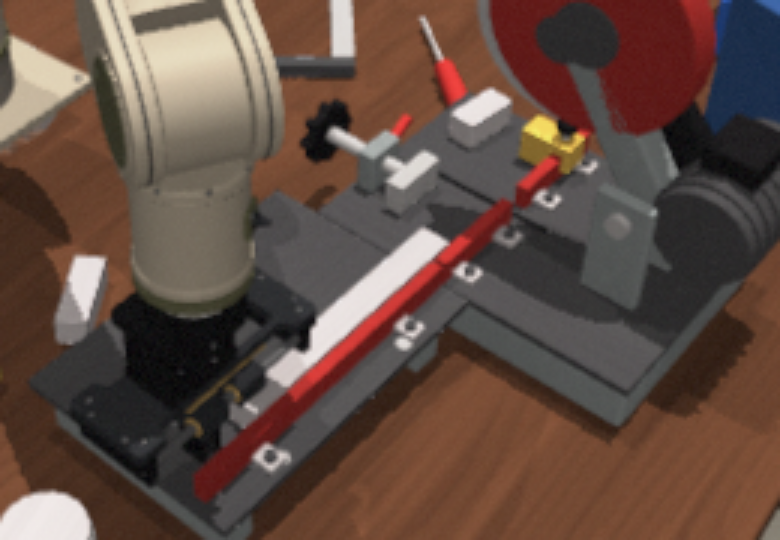

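View pics/top3.png

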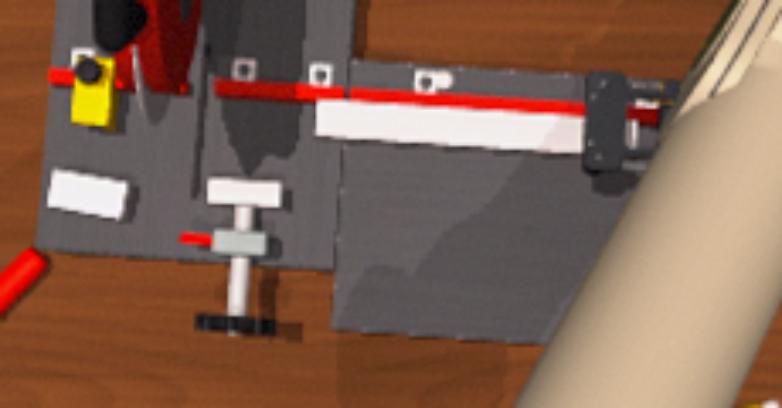

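Emit:
carry_out:
  commands:
    - [[255,0.5,0,0,0,0,0],[255,1.0,0,0,0,0,0],[255,1.5,0,0,0,0,0],[255,2.0,0,0,0,0,0],[255,2.5,0,0,0,0,0],[255,3.0,0,0,0,0,0],[255,3.5,0,0,0,0,0],[255,4.0,0,0,0,0,0],[255,4.5,0,0,0,0,0],[255,5.0,0,0,0,0,0],[255,5.4,0,0,0,0,0],[255,5.6,0,0,0,0,0]]

```text
time: 7.45
ee_pos: [0.5883, -0.0986, 0.0722]
eef_rot: [0.726, 0.688, -0.004, -0.002]
ft_force: [-1.4, -5.5, 2.8]
width: 0.0005
```

```bash
python3 - <<'E'
from bench import r
from h import *
s=r.read_state()
print("saw tcp",saw(s["ee_pos"]),R.from_quat(s["eef_rot"]).as_matrix()[:,0],Y,s["ft_force"],s["torque"],s["time"],s["width"])
t=r.camera("top"); cv2.imwrite("pics/top4r.png",t)
cv2.imwrite("pics/top4.png",cv2.resize(t[140:260,170:400],None,fx=3.4,fy=3.4))
E
```

```text
saw tcp [-0.0193 -0.2624  0.0722] [ 0.0541  0.9985 -0.0036] [0.0537 0.9986 0.    ] [-1.4455 -5.4973  2.844 ] [-1.2283  0.2897  0.003 ] 7.45 0.00045257384780373705
```

View pics/top4.png

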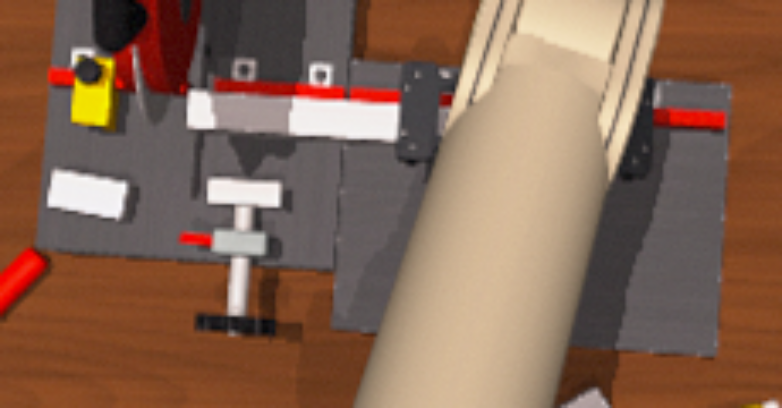

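```bash
python3 - <<'E'
from bench import r
from h import *
ci=r.camera_info("top")
print(saw(onz(ci,(170+188/3.4-.5,140+107/3.4),.09)), saw(onz(ci,(203.5,175),.08)), saw(onz(ci,(201-.5,170),.1)))
E
```

```text
[-0.015   0.0063  0.09  ] [-0.0274  0.0669  0.08  ] [-0.0169  0.072   0.1   ]
```

Emit:
carry_out:
  commands:
    - [[255,0.4,0.05,0,0,0,0],[255,0.8,0.05,0,0,0,0],[255,1.2,0.05,0,0,0,0],[255,1.6,0.05,0,0,0,0],[255,1.9,0.05,0,0,0,0],[255,2.1,0.05,0,0,0,0],[255,2.2,0.05,0,0,0,0],[255,2.3,0.05,0,0,0,0]]

```text
time: 8.5
ee_pos: [0.5917, -0.0421, 0.072]
eef_rot: [0.726, 0.687, -0.005, -0.002]
ft_force: [-4.5, -8.7, 4.3]
width: 0.0004
```

Emit:
carry_out:
  commands:
    - [[255,0.15,0,0,0,0,0],[255,0.25,0,0,0,0,0],[255,0.3,0,0,0,0,0]]

```text
time: 8.88
ee_pos: [0.5919, -0.0365, 0.0721]
eef_rot: [0.727, 0.687, -0.006, -0.001]
ft_force: [-1.3, -12.0, 1.4]
width: 0.0009
```

```bash
python3 - <<'E'
from bench import r
from h import *
s=r.read_state()
print("saw tcp",saw(s["ee_pos"]),R.from_quat(s["eef_rot"]).as_matrix()[:,0],Y,s["ft_force"],s["torque"],s["time"],s["width"])
t=r.camera("top"); cv2.imwrite("pics/top5r.png",t)
cv2.imwrite("pics/top5.png",cv2.resize(t[140:220,170:310],None,fx=5,fy=5,interpolation=cv2.INTER_CUBIC))
cv2.imwrite("pics/scene5.png",cv2.resize(r.camera("scene")[180:360,180:440],None,fx=3,fy=3))
E
```

```text
saw tcp [-0.019  -0.2002  0.0721] [ 0.0564  0.9984 -0.0075] [0.0537 0.9986 0.    ] [ -1.2722 -11.9873   1.4197] [-2.6476  0.2833  0.0451] 8.875 0.0009186490520203057
```

View pics/top5.png

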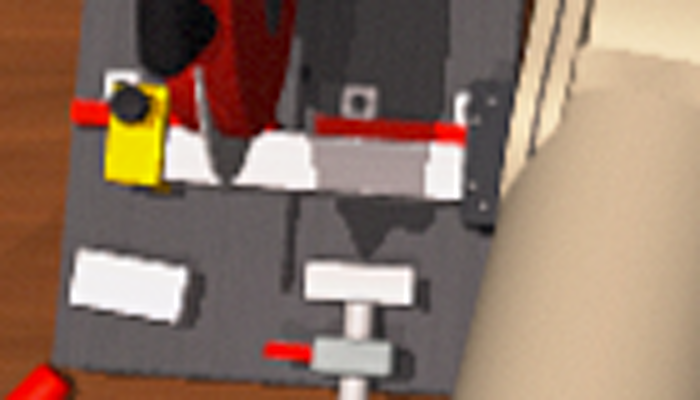

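View pics/scene5.png

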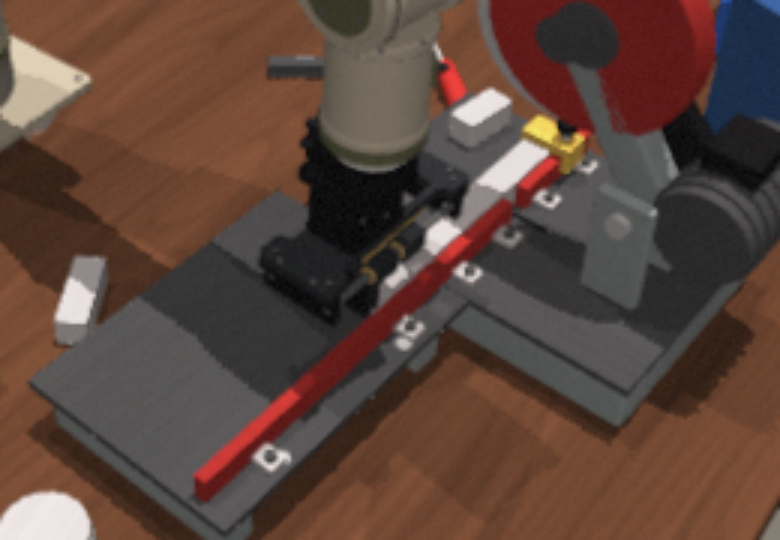

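The bar end is at the stop or very close. I'll push a little harder to confirm contact.

Emit:
carry_out:
  commands:
    - [[255,0.2,0,0,0,0,0],[255,0.3,0,0,0,0,0],[255,0.4,0,0,0,0,0],[255,0.4,0,0,0,0,0]]

```text
time: 9.48
ee_pos: [0.5917, -0.0364, 0.0722]
eef_rot: [0.729, 0.684, -0.01, 0.003]
ft_force: [-0.8, -31.8, 0.2]
width: 0.0004
```

```bash
python3 - <<'E'
from bench import r
from h import *
s=r.read_state()
print("saw tcp",saw(s["ee_pos"]),R.from_quat(s["eef_rot"]).as_matrix()[:,0],Y,s["ft_force"],s["torque"],s["time"],s["width"])
E
```

```text
saw tcp [-0.0192 -0.2001  0.0722] [ 0.0641  0.9978 -0.0182] [0.0537 0.9986 0.    ] [ -0.8105 -31.8388   0.1626] [-6.8088  0.1815  0.1518] 9.475 0.00035537122207642436
```

Contact with the stop is confirmed: 32 N and no further motion. Next I'll back off and press the bar squarely to the fence once more.

Emit:
carry_out:
  commands:
    - [[255,-0.4,0,0,0,0,0],[200,-1.2,0,0,0,0,0],[150,-1.2,-1.2,0,0,0,0],[150,-1.2,-2.6,0,0,0,0],[150,-1.2,-2.6,0,0,0,0]]

```text
time: 10.1
ee_pos: [0.5231, -0.0615, 0.0732]
eef_rot: [0.729, 0.684, -0.009, 0.002]
ft_force: [0.2, 0.4, 0.7]
width: 0.0312
```

```bash
python3 - <<'E'
from bench import r
from h import *
s=r.read_state()
print("saw tcp",saw(s["ee_pos"]),R.from_quat(s["eef_rot"]).as_matrix()[:,0],Y,s["ft_force"],s["torque"],s["time"],s["width"])
t=r.camera("top"); cv2.imwrite("pics/top6r.png",t)
cv2.imwrite("pics/top6.png",cv2.resize(t[140:220,170:310],None,fx=5,fy=5,interpolation=cv2.INTER_CUBIC))
cv2.imwrite("pics/scene6.png",cv2.resize(r.camera("scene")[190:310,280:440],None,fx=5,fy=5,interpolation=cv2.INTER_CUBIC))
for a in [(-.08,-.14,.072),(-.045,-.14,.072),(-.038,-.14,.072)]: print(a,row(s,*a).tolist())
E
```

```text
saw tcp [-0.0864 -0.2289  0.0732] [ 0.0637  0.9978 -0.016 ] [0.0537 0.9986 0.    ] [0.2332 0.3626 0.7342] [ 0.0529 -0.0468 -0.0754] 10.1 0.03124233812734584
(-0.08, -0.14, 0.072) [3.56, 0.22, -0.01, -0.12, 0.18, -0.12]
(-0.045, -0.14, 0.072) [3.57, 1.62, -0.02, -0.12, 0.18, -0.12]
(-0.038, -0.14, 0.072) [3.57, 1.9, -0.03, -0.12, 0.18, -0.12]
```

View pics/top6.png

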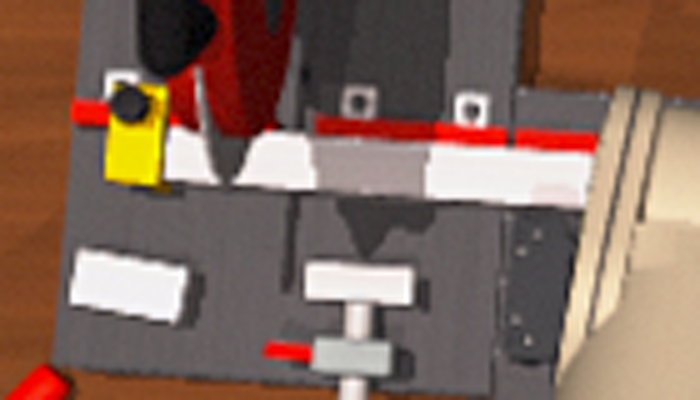

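View pics/scene6.png

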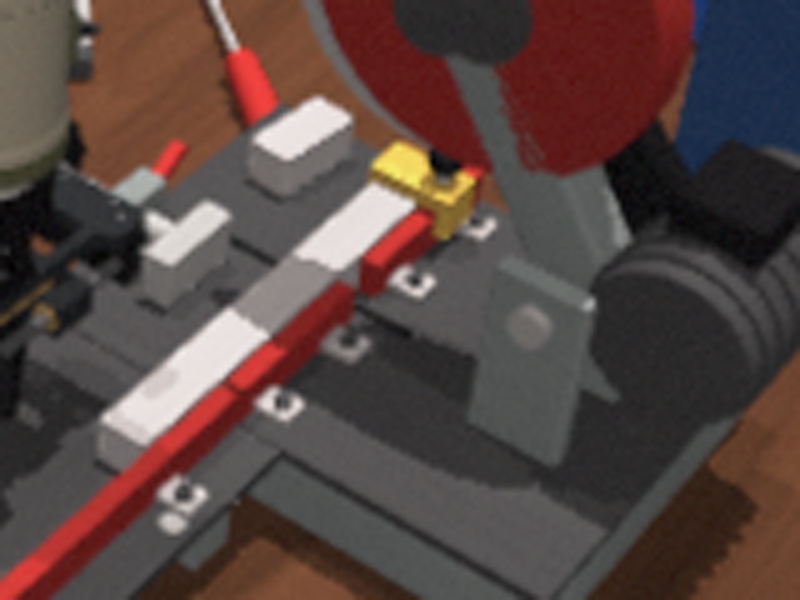

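The bar lies along the fence and against the yellow stop. I'll give it a light squaring press near the middle.

Emit:
carry_out:
  commands:
    - [[130,1.5,0.2,0,-0.1,0.2,-0.1],[130,3.0,0.2,0,-0.1,0.2,-0.1],[130,3.6,0.2,0,-0.1,0.2,-0.1],[130,3.6,0.8,0,-0.1,0.2,-0.1],[130,3.6,1.3,0,-0.1,0.2,-0.1],[130,3.6,1.6,0,-0.1,0.2,-0.1],[130,3.6,1.8,0,-0.1,0.2,-0.1],[130,3.6,1.95,0,-0.1,0.2,-0.1],[130,3.6,2.05,0,-0.1,0.2,-0.1],[130,3.6,2.05,0,-0.1,0.2,-0.1]]

```text
time: 11.45
ee_pos: [0.5743, 0.0249, 0.0706]
eef_rot: [0.726, 0.687, -0.006, -0.007]
ft_force: [-40.4, 2.1, 29.9]
width: 0.0428
```

```bash
python3 - <<'E'
from bench import r
from h import *
s=r.read_state()
print("saw tcp",saw(s["ee_pos"]),R.from_quat(s["eef_rot"]).as_matrix()[:,0],Y,s["ft_force"],s["torque"],s["time"],s["width"])
E
```

```text
saw tcp [-0.0399 -0.1398  0.0706] [0.0551 0.9985 0.0012] [0.0537 0.9986 0.    ] [-40.4431   2.1181  29.8882] [0.3607 8.7081 0.1258] 11.45 0.04284185544998934
```

```bash
python3 - <<'E'
from bench import r
from h import *
ci=r.camera_info("top")
for p in [(228,236.7),(239,237.2),(250,238.2),(228,231.8),(239,232.3),(250,233.3)]:
    print(p,saw(onz(ci,p,.115)),saw(onz(ci,p,.085)))
E
```

```text
(228, 236.7) [-0.1945 -0.0205  0.115 ] [-0.1946 -0.0161  0.085 ]
(239, 237.2) [-0.1938 -0.0501  0.115 ] [-0.1938 -0.0466  0.085 ]
(250, 238.2) [-0.1944 -0.0799  0.115 ] [-0.1944 -0.0771  0.085 ]
(228, 231.8) [-0.1814 -0.0194  0.115 ] [-0.1811 -0.0151  0.085 ]
(239, 232.3) [-0.1807 -0.0491  0.115 ] [-0.1803 -0.0456  0.085 ]
(250, 233.3) [-0.1813 -0.0789  0.115 ] [-0.1809 -0.0761  0.085 ]
```

Emit:
carry_out:
  commands:
    - [[130,0,-0.8,-0.1,0,0,0],[130,0,-1.6,-0.4,0,0,0],[130,0,-2.6,-2.0,0,0,0],[200,0,-4.0,-4.0,0,0,0],[255,1.0,-5.8,-5.0,0,0,0],[255,2.4,-7.0,-5.0,0,0,0],[255,3.8,-8.0,-5.0,0,0,0],[255,3.8,-8.0,-5.0,0,0,0]]

```text
time: 12.45
ee_pos: [0.3808, 0.1325, 0.1995]
eef_rot: [0.725, 0.689, -0.005, -0.007]
ft_force: [1.3, -0.7, -0.2]
width: 0.0032
```

```bash
python3 - <<'E'
from bench import r
from h import *
s=r.read_state()
print("saw tcp",saw(s["ee_pos"]),R.from_quat(s["eef_rot"]).as_matrix()[:,0],Y,s["ft_force"],s["time"],s["width"])
im=r.camera("wrist"); ci=r.camera_info("wrist")
cv2.imwrite("pics/wrist7.png",im)
t=r.camera("scene");cv2.imwrite("pics/scene7.png",cv2.resize(t[190:310,260:420],None,fx=5,fy=5,interpolation=cv2.INTER_CUBIC))
for q in [(-.187,-.045,.085),(-.187,-.045,.115)]: print(proj(ci,world(*q)),proj(r.camera_info("scene"),world(*q)))
E
```

```text
saw tcp [-0.2389 -0.0428  0.1995] [0.0509 0.9987 0.002 ] [0.0537 0.9986 0.    ] [ 1.2951 -0.7052 -0.2453] 12.45 0.0031640353911786797
[285.0633 255.1158] [288.6456 222.5845]
[285.0652 269.4096] [288.8392 214.6918]
```

View pics/wrist7.png

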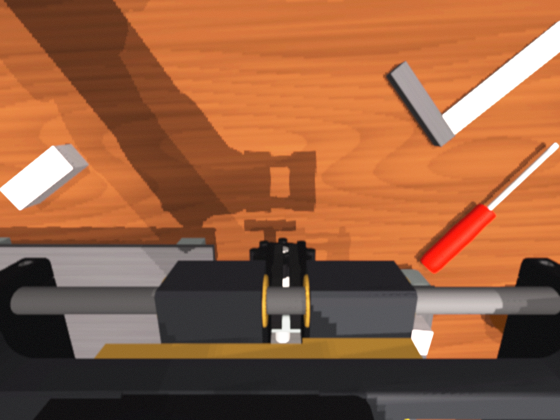

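View pics/scene7.png

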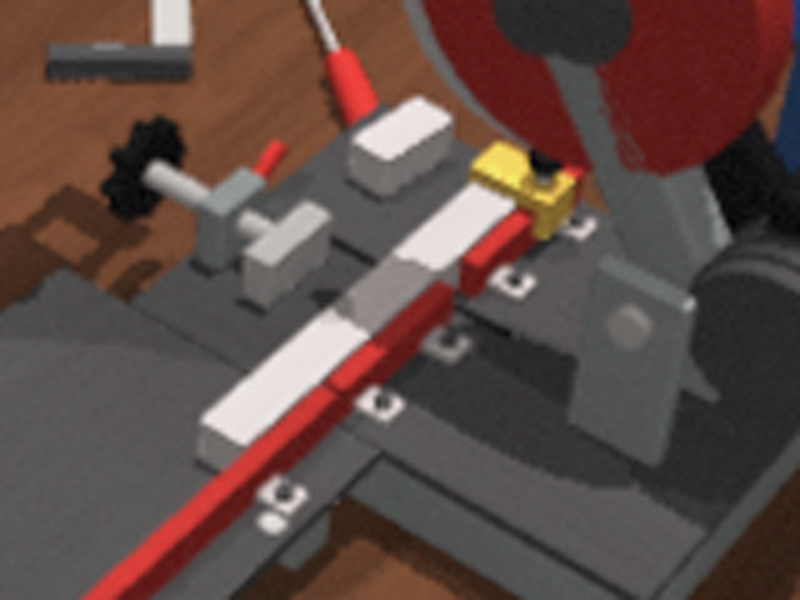

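```bash
python3 - <<'E'
from bench import r
from h import *
ci=r.camera_info("top"); s=r.read_state(); print(np.array(s["joint_positions"]))
for p in [(198,150),(213,120),(197,125),(203,156)]: print(p,saw(onz(ci,p,.36)),saw(onz(ci,p,.42)))
for a in [(-.225,-.045,.2),(-.225,-.045,.08),(-.2,-.045,.08)]: print(a,world(*a),row(s,*a).tolist(),row(s,*a,tilt=.2).tolist())
E
python3 -c "
import cv2;im=cv2.imread('pics/top0.png');cv2.imwrite('pics/hd.png',cv2.resize(im[60:180,170:290],None,fx=5,fy=5))"
```

```text
[-0.8508 -0.17    0.3808  2.0356  0.0554  1.279   1.0239]
(198, 150) [-0.0138  0.0232  0.36  ] [-0.0258  0.0093  0.42  ]
(213, 120) [ 0.0535 -0.0037  0.36  ] [ 0.037  -0.0159  0.42  ]
(197, 125) [0.0404 0.03   0.36  ] [0.0248 0.0156 0.42  ]
(203, 156) [-0.0261  0.0114  0.36  ] [-0.0373 -0.0017  0.42  ]
(-0.225, -0.045, 0.2) [0.3945 0.1295 0.2   ] [0.01, 0.49, -0.03, -0.2, -0.01, -0.02] [0.01, 0.49, -0.03, -2.49, -0.01, -0.02]
(-0.225, -0.045, 0.08) [0.3945 0.1295 0.08  ] [-0.0, 0.57, 4.76, -0.2, -0.01, -0.02] [-0.0, 0.57, 4.76, -2.49, -0.01, -0.02]
(-0.2, -0.045, 0.08) [0.4195 0.1282 0.08  ] [0.0, 1.57, 4.75, -0.2, -0.01, -0.02] [0.0, 1.57, 4.75, -2.49, -0.01, -0.02]
```

View pics/hd.png

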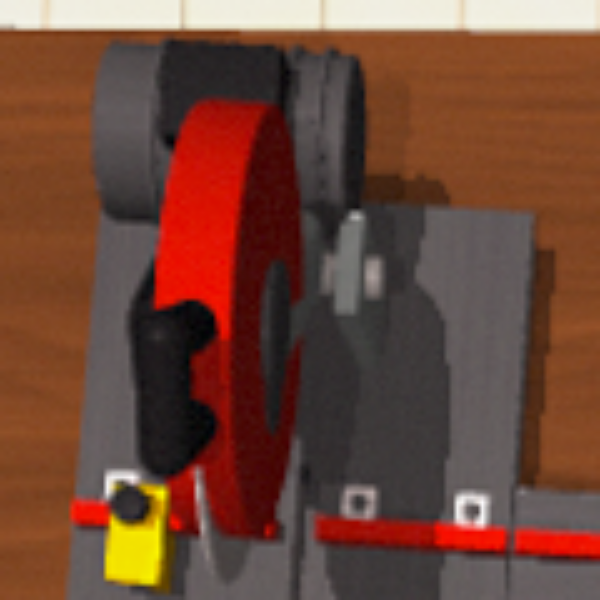

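Emit:
carry_out:
  commands:
    - [[255,-0.1,0.3,1.6,-0.5,0,0],[255,-0.1,0.3,3.4,-0.5,0,0],[255,-0.1,0.3,4.7,-0.5,0,0],[255,-0.1,0.3,4.7,-0.5,0,0],[255,-0.1,0.3,4.7,-0.5,0,0]]

```text
time: 13.18
ee_pos: [0.3886, 0.1271, 0.0829]
eef_rot: [0.727, 0.687, 0.01, 0.009]
ft_force: [0.2, 0.4, 0.1]
width: 0.0
```

```bash
python3 - <<'E'
from bench import r
from h import *
ci=r.camera_info("top")
print("jaw face",saw(onz(ci,(241,191.5),.096)))
s=r.read_state()
print("saw tcp",saw(s["ee_pos"]),R.from_quat(s["eef_rot"]).as_matrix()[:,0],Y,s["ft_force"],s["time"],s["width"])
t=r.camera("scene");cv2.imwrite("pics/scene8.png",cv2.resize(t[180:300,240:400],None,fx=5,fy=5,interpolation=cv2.INTER_CUBIC))
for a in [(-.2035,-.045,.078),(-.175,-.045,.078),(-.162,-.045,.078)]: print(a,row(s,*a).tolist())
E
```

```text
jaw face [-0.0683 -0.0437  0.096 ]
saw tcp [-0.2307 -0.0477  0.0829] [0.0564 0.9984 0.0016] [0.0537 0.9986 0.    ] [0.2077 0.3839 0.0931] 13.175 3.641258477288375e-06
(-0.2035, -0.045, 0.078) [0.11, 1.08, 0.23, 0.31, -0.02, -0.03]
(-0.175, -0.045, 0.078) [0.12, 2.22, 0.26, 0.31, -0.02, -0.03]
(-0.162, -0.045, 0.078) [0.12, 2.74, 0.27, 0.31, -0.02, -0.03]
```

View pics/scene8.png

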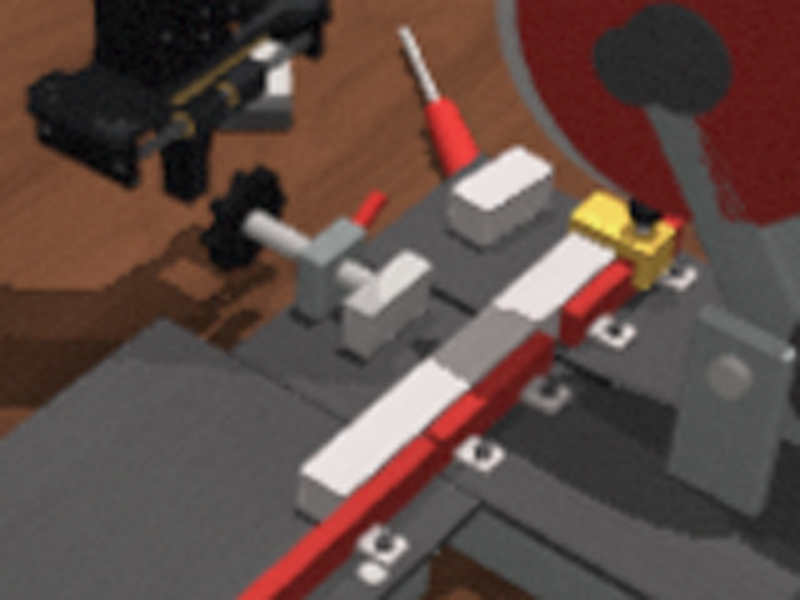

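Emit:
carry_out:
  commands:
    - [[255,0.1,0.5,0.1,0.2,0,0],[255,0.1,0.8,0.1,0.2,0,0],[255,0.1,1.0,0.1,0.2,0,0],[255,0.1,1.2,0.1,0.2,0,0],[255,0.1,1.4,0.1,0.2,0,0],[255,0.1,1.6,0.1,0.2,0,0],[255,0.1,1.8,0.1,0.2,0,0],[255,0.1,2.0,0.1,0.2,0,0],[255,0.1,2.1,0.1,0.2,0,0],[255,0.1,2.2,0.1,0.2,0,0]]

```text
time: 14.48
ee_pos: [0.4438, 0.1267, 0.082]
eef_rot: [0.727, 0.687, 0.004, 0.003]
ft_force: [-4.6, 1.1, -3.3]
width: 0.0005
```

```bash
python3 - <<'E'
from bench import r
from h import *
s=r.read_state()
print("saw tcp",saw(s["ee_pos"]),R.from_quat(s["eef_rot"]).as_matrix()[:,0],Y,s["ft_force"],s["time"],s["width"])
t=r.camera("scene");cv2.imwrite("pics/scene9.png",cv2.resize(t[180:300,240:400],None,fx=5,fy=5,interpolation=cv2.INTER_CUBIC))
E
```

```text
saw tcp [-0.1756 -0.0451  0.082 ] [0.056  0.9984 0.0019] [0.0537 0.9986 0.    ] [-4.5613  1.0594 -3.3037] 14.475 0.0004888616271509156
```

View pics/scene9.png

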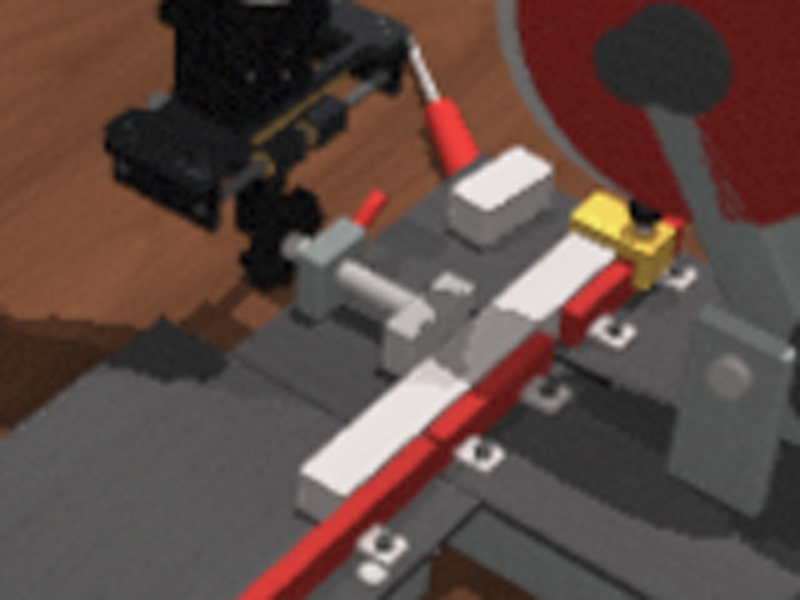

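The jaw is moving in at about 4.6 N (friction only), with roughly 10 mm still to go.

Emit:
carry_out:
  commands:
    - [[255,0,0.15,0,0,0,0],[255,0,0.25,0,0,0,0],[255,0,0.35,0,0,0,0],[255,0,0.4,0,0,0,0]]

```text
time: 15.02
ee_pos: [0.4543, 0.1261, 0.0822]
eef_rot: [0.727, 0.687, 0.004, 0.003]
ft_force: [-3.7, 1.5, -2.8]
width: 0.0007
```

Emit:
carry_out:
  commands:
    - [[255,0,0.1,0,0,0,0],[255,0,0.2,0,0,0,0],[255,0,0.3,0,0,0,0]]

```text
time: 15.4
ee_pos: [0.4556, 0.126, 0.0816]
eef_rot: [0.726, 0.687, -0.001, -0.001]
ft_force: [-44.2, 0.1, 32.2]
width: -0.0
```

The force rose to 44 N with the wheel stopped, so the jaw is on the bar. Backing off straight, then up.

Emit:
carry_out:
  commands:
    - [[255,0,-0.5,0,0,0,0],[255,0,-1.3,0,0,0,0],[255,0,-2.3,0,0,0,0],[255,0,-2.6,-2.0,0,0,0],[255,1.0,-2.6,-4.0,0,0,0],[255,3.0,-2.6,-5.5,0,0,0],[255,5.0,-2.6,-5.5,0,0,0],[255,7.0,-3.0,-5.5,0,0,0],[255,9.0,-4.0,-5.5,0,0,0],[255,9.0,-4.0,-5.5,0,0,0]]

```text
time: 16.65
ee_pos: [0.3669, 0.3603, 0.2198]
eef_rot: [0.724, 0.69, 0.0, -0.002]
ft_force: [0.1, -0.6, -0.5]
width: 0.0003
```

```bash
python3 - <<'E'
from bench import r
from h import *
s=r.read_state()
print("saw tcp",saw(s["ee_pos"]),s["ft_force"],s["time"],np.abs(s["joint_vel"]).max())
t=r.camera("scene");cv2.imwrite("pics/sceneA.png",cv2.resize(t[180:300,240:400],None,fx=5,fy=5,interpolation=cv2.INTER_CUBIC))
t=r.camera("top");cv2.imwrite("pics/topAr.png",t);cv2.imwrite("pics/topA.png",cv2.resize(t[140:260,170:330],None,fx=5,fy=5,interpolation=cv2.INTER_CUBIC))
E
```

```text
saw tcp [-0.265   0.1839  0.2198] [ 0.055  -0.5607 -0.5026] 16.65 0.07554901857668175
```

View pics/sceneA.png

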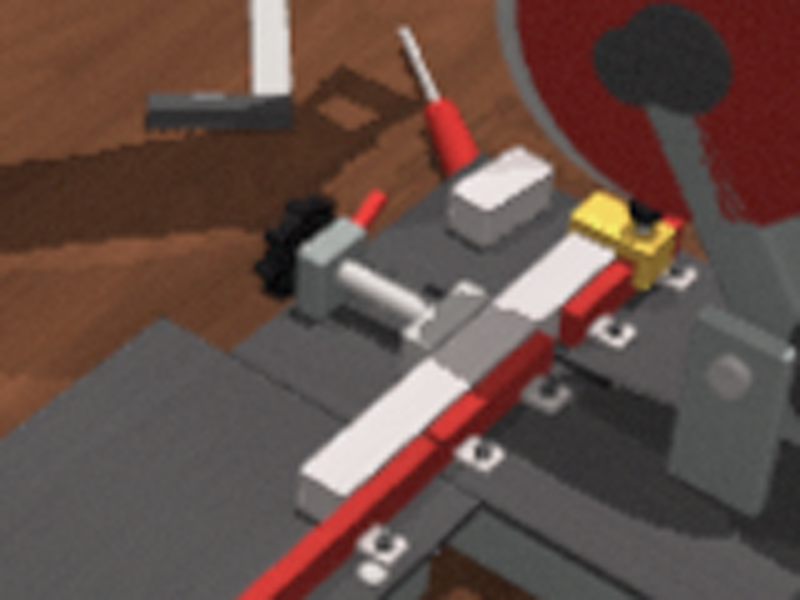

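View pics/topA.png

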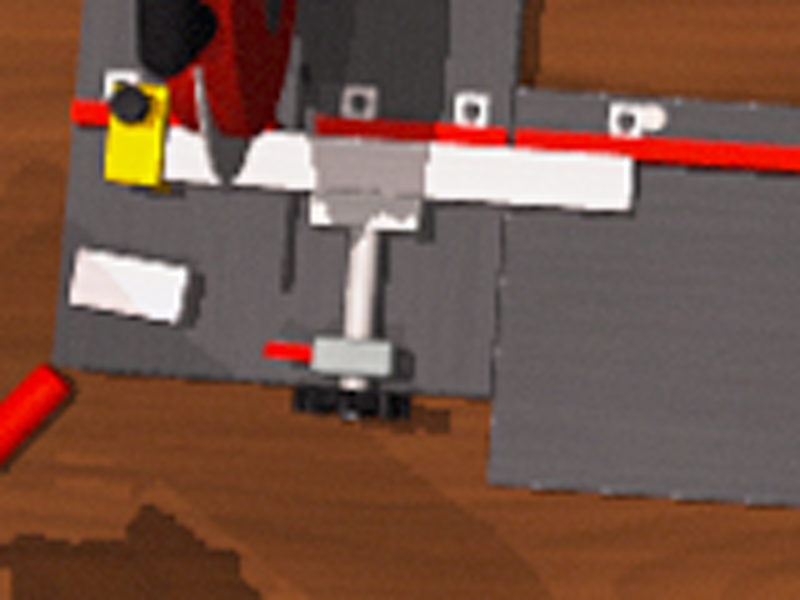

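```bash
python3 - <<'E'
from bench import r
from h import *
ci=r.camera_info("top")
im=cv2.imread("pics/topAr.png"); g=im.min(axis=2).astype(float)
P=[]
for c in list(range(258,294)):
    col=g[172:192,c]; i=np.where(col>150)[0].max(); a,b=col[i],col[i+1]
    P.append(saw(onz(ci,(c,172+i+(a-150)/(a-b)),.09)))
P=np.array(P); k=np.polyfit(P[:,1],P[:,0],1); print("front edge slope vs fence",k[0],"u at mid",np.polyval(k,P[:,1].mean()))
Q=[]
for c in list(range(205,210))+list(range(220,231)):
    col=g[168:185,c]; w=np.where(col>150)[0]
    if len(w)<3: continue
    i=w.max(); a,b=col[i],col[i+1]; Q.append(saw(onz(ci,(c,168+i+(a-150)/(a-b)),.09)))
print("lead part front edge u",np.array(Q)[:,:2].round(4).tolist())
for row_ in (174,177):
    l=g[row_,280:305]; i=np.where(l>150)[0].max(); x=280+i+(l[i]-150)/(l[i]-l[i+1]); print("tail v",saw(onz(ci,(x,row_),.09)))
a=cv2.imread("pics/top0.png");d=cv2.absdiff(a,im).max(axis=2)
cv2.imwrite("pics/diff.png",d)
# blobs for static objects
for n,box in dict(blank=(180,185,215,210),offcut=(315,250,355,280),tape=(368,255,405,290)).items():
    x0,y0,x1,y1=box
    for I in (a,im):
        s=I[y0:y1,x0:x1]; m=(s.max(axis=2)>190).astype(np.uint8); M=cv2.moments(m,True); print(n,round(M["m10"]/M["m00"],2),round(M["m01"]/M["m00"],2),M["m00"])
E
```

```text
front edge slope vs fence 0.0007554365696878167 u at mid -0.030518265651850618
lead part front edge u [[-0.0298, 0.0605], [-0.0296, 0.0577], [-0.03, 0.0548], [-0.0305, 0.052], [-0.0309, 0.0492], [-0.0298, 0.0185], [-0.0297, 0.0157], [-0.03, 0.0129], [-0.0304, 0.0101], [-0.0309, 0.0072], [-0.0307, 0.0045], [-0.0307, 0.0017], [-0.0312, -0.0012], [-0.0311, -0.0039], [-0.0309, -0.0067], [-0.0307, -0.0095]]
tail v [-0.0089 -0.1908  0.09  ]
tail v [-0.0172 -0.1916  0.09  ]
blank 14.92 11.74 231.0
blank 15.01 11.77 229.0
offcut 19.85 15.65 303.0
offcut 19.85 15.65 303.0
tape 19.48 15.78 310.0
tape 19.56 15.77 311.0
```

View pics/diff.png

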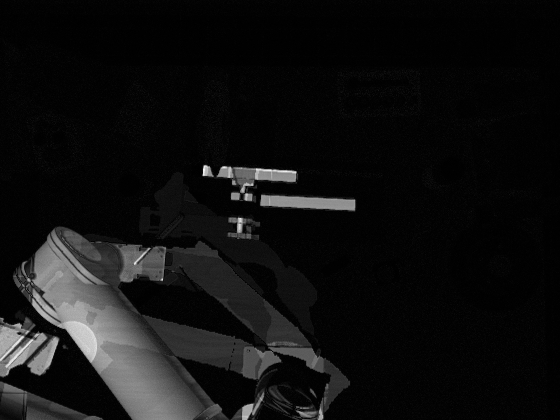

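The bar measures flat: its front face is at x = -30 mm along its whole length, with a slope of 0.001 to the fence. The tail is at -191 mm, so the lead end is at +69 mm, which is the stop face. The jaw is on the bar, and the difference image shows only the bar, the vise and the arm changed. Handing in.

```bash
python3 - <<'E'
from bench import r
print(r.close_job(), r.read_state()["time"])
E
```

```text
the job is handed in; nothing more can be done
the job is handed in; nothing more can be done
```

The bar is set against the red fence and the yellow length stop, the vise jaw is closed on it, and the job is handed in. The clock read about 16.7 s of the 58 s just before I handed it in.

**What I did**
- I pushed the bar to the fence with both open fingertips.
- I then slid it by its tail end to the stop with the fingers closed; 32 N moved it no further.
- I pressed it to the fence once more near the middle.
- Last, I pushed the handwheel straight in until the jaw stopped on the bar at 44 N, then backed clear.

**Last checks, from the top view**
- **Fence:** the bar's front face is at x ≈ -30 mm, with a slope of about 0.001 to the fence.
- **Stop:** the tail is at y ≈ -191 mm, which puts the lead end at about +69 mm. I measured the stop face at 67 to 72 mm, so the picture alone can't rule out a gap of a millimetre or two. The contact force is the firmer evidence.
- **Everything else:** the blank, offcut and tape measure did not move, and the before-and-after pictures show only the bar, vise and arm changed.

**What disagreed**
- The vise was not fully open at the start. The jaw measured about 22 mm in already, so the wheel needed only about 38 mm of push.
- The wrist camera read positions along the fence 7 to 9 mm lower than the top camera. I used the top view and contact forces instead.
- Both presses, on the bar and on the wheel, came out firmer than I meant, at 40 to 44 N sideways plus about 30 N upward. These were on the fingertips and below the 120 N wrist limit.

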